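Index the dish carrier to the dropper bottle

TASK

Move the dish carrier along its slotted rail to the slot opposite the small dropper bottle: pull the spring plunger's knob up, slide the carrier along while holding it up, and let go over that slot so that the pin drops fully home and locks it. Leave the dropper bottle where it stands.

Things in the scene. Friction and masses are not known exactly. Their poses are not given: they have to be found in the camera images.
- knob_center (a point): Centre of the black upright pull knob (26 mm across, 32 mm high) on the carrier, straight above its pin. Pin home: 95 mm above the worktop. Below the knob a 23 mm collar; the carrier's top (46 mm across the rail, 56 along) is 59.5 mm up. The carrier, a grey sleeve, slides only along the rail (friction 1 N); a dish 88 mm across, under 50 mm high, is fixed on its -x side, 75 mm out.
- rail: Fixed square tube 30 mm wide, 340 long, top 50 mm up. Origin under its middle on the worktop; y along the rail, z up, -x the robot's side. Four slots in its top, 28 mm long, centred at y = +127.5 (carrier starts here), +42.5, -42.5, -127.5 mm; the 10 mm pin drops in within 9 mm of a centre. At x = +100 mm, opposite the last three, stand the dropper bottle, a tape roll, a timer (85 mm apart, any order).
- plunger (a joint): How far knob and pin are pulled up, m: 0 = fully down. The pin reaches 12 mm into the slot, so above 0.012 it is clear of the rail; stop at 0.026. A spring pushes it down with 3 N at 0, 6 N at the stop; let go, it springs down by itself (onto the rail, reading 0.012, if not over a slot).
- dropper_bottle: Small round dropper bottle of dark glass with a white cap, 48 mm in diameter, 85 mm high, upright, within 10 mm of opposite the centre of the slot to use. Origin: centre of its underside. The tape roll (60 mm across, 12 high) and square timer (66 mm, 20 high) stand in the same row.
There are look-alikes about, which are no part of the job. There is more than one size of the dropper_bottle; the job needs the larger.

How it is judged:
On the way, in this order (a step that is already met when the one before it is completed fails the run):
1. the plunger is pulled up so that its pin is clear of the slot (value of joint plunger above 0.0125 m), for 0.1 s.
2. the carrier has come opposite the dropper bottle (knob's axis within 112 mm of the bottle's axis) (horizontal distance between knob_center and dropper_bottle below 0.112 m), for 0.1 s.
At the end, for the whole second after the job is handed in: The plunger has sprung down (within 4 mm of fully home) in the slot opposite the dropper bottle, which puts the knob's axis within 112 mm of the bottle's axis (the next slots put it at over 118 mm), and the bottle stands upright (value of joint plunger below 0.004 m and horizontal distance between knob_center and dropper_bottle below 0.112 m and angle between dropper_bottle's own z axis and vertical below 0.15 rad); the robot touches nothing.
It fails at once if the dropper bottle is moved by more than 20 mm (distance of dropper_bottle from where it was at the start of the episode above 0.02 m).
It also fails if it takes over 32 s, if anything falls off the work surface, if the arm or the gripper's body presses on something with over 40 N, if the wrist force passes 120 N, or if a joint passes its speed limit or range.

ROBOT

A 6-joint arm with a two-finger parallel gripper is mounted at the origin on the work surface; the furniture and walls round the work are solid. World frame = base frame: x ahead of the robot, y to its left, z up, the work surface at z = 0. Lengths are in m, angles in rad, forces in N, time in s.
With the tool pointing down it reaches from about 0.275 to 0.875 m from the base axis. Payload 12.5 kg.
Tool frame: the origin (TCP) lies at the very end of the fingers, on their centre line; the grasp point (between the pads) lies 19 mm behind it (r.pinch_z is the distance from the TCP to the grasp point, in m); z points along the fingers, y is the line along which they close (so a half turn about z gives the same grasp; the last joint's range is limited). The gripper opens to 85 mm and grips with 20 to 120 N. Pads are 22 mm wide; open, the fingers measure 114 mm over their backs; the gripper's body (76 mm by 85 mm) begins 54 mm behind the grasp point. The pads swing forward as they close: fully open they stand 13 mm farther back than shut.
Start: joints at [1.226, 0.351, 1.652, -0, 1.139, -0.085], TCP at [0.141, 0.532, 0.231] pointing down, gripper open.
Joint ranges: [-2.75, 2.75], [-0.79, 2.1], [0.01, 2.65], [-1.57, 4.71], [0.07, 3.14], [-2.87, 2.87]. Speed limits (rad/s): [2.22, 2.22, 2.79, 3.14, 3.14, 3.14].

INTERFACE

Orientations are given as a unit quaternion [w, x, y, z].
In Python, from bench import r gives the robot as it stands.
- The arm moves only by the tool arm_command, never from a script. Its arguments are lists of equal length, an entry for each row: "translation": the shift along the tool's x, y, z in units of 50 mm (1.0 is 50 mm), a list of three; "yaw": the turn about the tool's z in rad; "hand": the closure in counts, from 0 (fully open) to 255 (shut). A call has exactly 10 rows; each row is the pose to reach, as a shift and turn from the pose commanded when the call began, along the tool's axes at that moment; what a row does not reach only later rows make up. A row lasts 1/10 s, in which the tool goes at most 50 mm and 8.59 degrees, less where a joint would pass 70% of its speed; a pose out of reach is approached as far as the arm can. A call with a gripper value outside its range is refused whole. The fingers move at their own pace and stop on an object; the grip force is fixed at half the most. Time passes only in rows, so rows that repeat a pose let the fingers close, or fill a call up. It gives the time, the measured TCP pose, the force, the opening and the grip force at its end, in the units of the state.
- r.get_obs(): the state, without advancing time (a new reading comes with each control period).
- r.capture(name): name is "side" or "top" or "wrist"; returns a dict with "color" (400x640x3 uint8, red, green, blue), "K" (3x3 intrinsics, pixels), "k1" (the pictures are not rectified: a ray, as slopes to the right and down, at radius r is drawn at 1 + k1 r^2 times it, then the intrinsics apply), "rvec" (rotation vector, rad) and "tvec" (3), from world to camera coordinates, as OpenCV has them; the wrist camera has in their place "tool_from_camera" (4x4, takes a point from camera to tool coordinates, whose origin is the TCP and whose axes are the flange's). Camera axes: x right, y down, z forward; pixel columns grow to the right and rows downward; lengths in m; the calibration is good to about 2 mm. A picture is of the moment at which its call begins: read the wrist's pose just before it. There is no depth.
- r.close_job(): hands the job in; it is judged then, once.
The state is a dict: "t": time; "joint_pos": joint angles; "qd": joint speeds; "joint_efforts": joint torques, N m; "tcp_pos": TCP position; "eef_rot": TCP orientation; "force": force on the tool from outside, world axes, zero at the start; "ft_torque": the same for the moment, N m; "finger_gap": finger opening in m; "grasp_force": force on a finger pad.
Only numpy, scipy, OpenCV 4.12 (cv2) and the standard library are available. Lean on these libraries where they do the work, as an engineer would, in place of code of your own. Each camera call takes 0.05 s, during which the arm holds its last target. There are 200 camera calls.

## Working session

There is one attempt and no reset: what is moved stays moved. The work goes in short steps, Python scripts to look and compute and a tool call to move; the robot and the scene stay as the last step left them, time stands still between calls to the robot, and variables do not carry over. Pictures are saved under pics/ and viewed, at most 10 in all, crops included, and the job is handed in when it is done.

Besides the shell and the picture viewer there is one more tool, called by a JSON object that holds its "fn" and its "kwargs", one argument or row to a line. arm_command: Moves the arm, as the interface text tells. Its arguments: {"type":"object","properties":{"translation":{"type":"array","items":{"type":"array","items":{"type":"number"}}},"yaw":{"type":"array","items":{"type":"number"}},"hand":{"type":"array","items":{"type":"number"}}},"required":["translation","yaw","hand"]}

```bash
mkdir -p pics; cat > h.py <<'E'
import numpy as np, cv2, json
from bench import r
def save(n,name):
    c=r.capture(n); cv2.imwrite(f'pics/{name}.png',c['color'][:,:,::-1]); 
    d={k:np.asarray(v).tolist() for k,v in c.items() if k!='color'}; json.dump(d,open(f'pics/{name}.json','w')); return c
def ray(name,u,v):
    d=json.load(open(f'pics/{name}.json')); K=np.array(d['K']); k1=d['k1']
    p=cv2.undistortPoints(np.array([[[u,v]]],float),K,np.array([k1,0,0,0.]))[0,0]
    R=cv2.Rodrigues(np.array(d['rvec']))[0]; t=np.array(d['tvec']).ravel()
    return -R.T@t, R.T@np.array([p[0],p[1],1])
def at(name,u,v,z):
    o,w=ray(name,u,v); return (o+w*(z-o[2])/w[2]).round(4)
E
python3 - <<'E'
from h import *
save('top','top0'); save('side','side0'); print(r.get_obs())
E
```

```text
{'t': 0.1, 'joint_pos': array([ 1.22639608e+00,  3.51198251e-01,  1.65231964e+00,  1.18172063e-06,
        1.13909003e+00, -8.45931068e-02]), 'qd': array([ 0.00072048, -0.00134379, -0.00026026, -0.00043292,  0.00072642,
       -0.00036022]), 'joint_efforts': array([ 1.47479706e-03, -5.06831360e+01, -2.91878289e+01,  1.82266277e-06,
        2.65025585e-03, -4.42612901e-06]), 'tcp_pos': array([0.14116946, 0.5312882 , 0.23081892]), 'eef_rot': array([-1.08577439e-04,  1.29538756e-01,  9.91574230e-01, -4.95888675e-04]), 'force': array([-0.54900569,  0.62990121,  0.38107163]), 'ft_torque': array([-0.04799916, -0.00437226, -0.01629004]), 'grasp_force': 0.0, 'finger_gap': 0.0851444763111126}
```

View pics/top0.png

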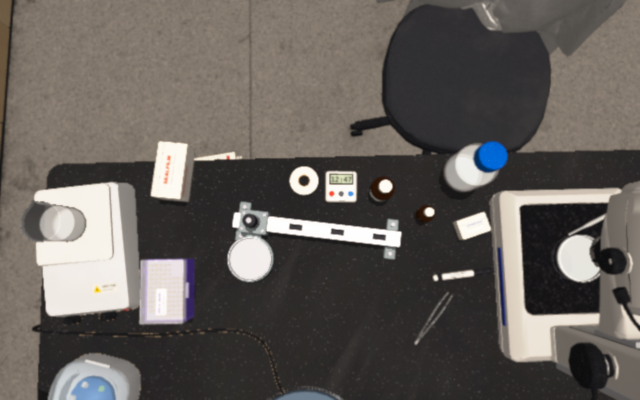

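View pics/side0.png

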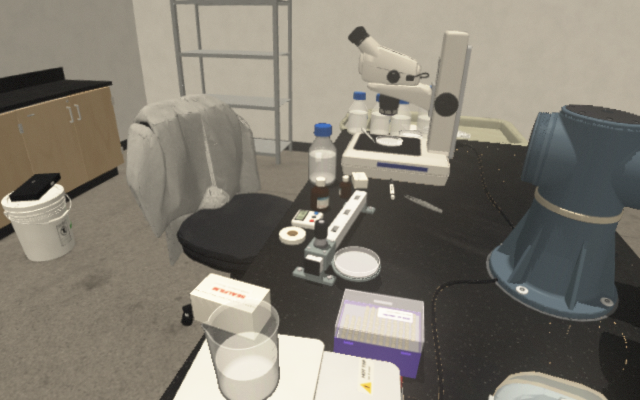

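The top view shows the carrier knob at about (250,220), the rail running from (234,220) to (400,240), and visible slots at about (295,227), (337,232) and (379,237). The row holds the tape roll (304,180), the timer (341,186) and the larger bottle (382,188); the small look-alike is at (427,213). The target is therefore the last slot. I'll enlarge to get exact points.

```bash
python3 - <<'E'
import cv2
a=cv2.imread('pics/top0.png')[170:270,220:420]; cv2.imwrite('pics/top0c.png',cv2.resize(a,None,fx=4,fy=4,interpolation=cv2.INTER_CUBIC))
E
```

```text
(no output)
```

View pics/top0c.png

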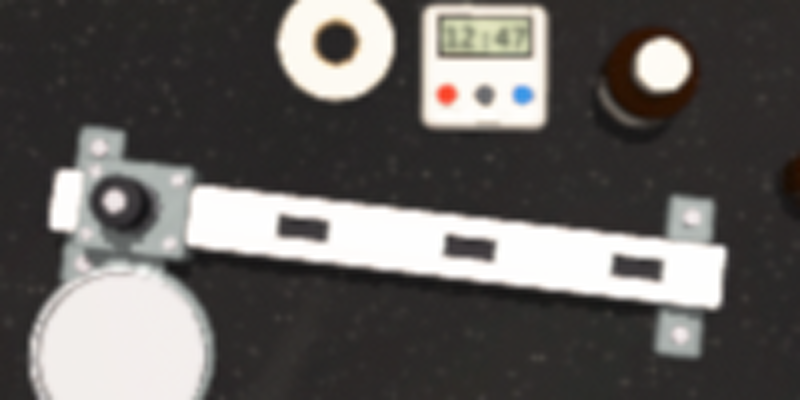

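The crop shows slot centres at crop (303,228), (470,247) and (637,267), the knob top at about (116,201), and carrier corner screws averaging (133.5,206). The bottle cap is at (663,65).

```bash
cat > m.py <<'E'
from h import *
f=lambda x,y,z: at('top0',220+(x+.5)/4-.5,170+(y+.5)/4-.5,z)
s=[f(303,228,.05),f(470,247,.05),f(637,267,.05)]
print('slots',s,np.linalg.norm(s[0]-s[2]))
d=(s[0]-s[2])[:2]; d/=np.linalg.norm(d); print('dir',d)
print('slot1 pred',s[1][:2]+d*.170,'slot2,3,4',[s[1][:2]+d*k for k in(.085,0,-.085)])
print('rail yaw (y axis from world y)',np.degrees(np.arctan2(-d[0],d[1])))
print('knob',f(116,201,.111),'plate',f(133.5,206,.0595)); print('cap',f(663,65,.085))
o=r.get_obs(); R=__import__('scipy.spatial.transform').spatial.transform.Rotation.from_quat(np.roll(o['eef_rot'],-1)).as_matrix(); print(R.round(3),o['tcp_pos'])
print('cam',ray('top0',320,200)[0])
E
python3 m.py
```

```text
slots [array([0.4545, 0.0064, 0.05  ]), array([ 0.4429, -0.0778,  0.05  ]), array([ 0.4309, -0.1617,  0.05  ])] 0.16974854933106204
dir [0.13902917 0.99028829]
slot1 pred [0.46653496 0.09054901] slot2,3,4 [array([0.45471748, 0.0063745 ]), array([ 0.4429, -0.0778]), array([ 0.43108252, -0.1619745 ])]
rail yaw (y axis from world y) -7.99167243056889
knob [0.4664 0.0905 0.111 ] plate [0.467  0.0907 0.0595]
cap [ 0.5285 -0.1737  0.085 ]
[[-0.966  0.257 -0.   ]
 [ 0.257  0.966 -0.001]
 [ 0.    -0.001 -1.   ]] [0.14116946 0.5312882  0.23081892]
cam [ 0.4139519  -0.04932534  0.91694517]
```

{"fn": "arm_command", "kwargs": {
  "translation": [
    [-0.4,-0.3,0],
    [-1.1,-0.9,0],
    [-1.9,-1.5,0],
    [-2.7,-2.15,0],
    [-3.5,-2.8,0],
    [-4.3,-3.45,0],
    [-5.1,-4.1,0],
    [-5.9,-4.7,0],
    [-6.6,-5.3,0],
    [-7.0,-5.6,0]
  ],
  "yaw": [0,-0.02,-0.04,-0.06,-0.08,-0.1,-0.12,-0.12,-0.12,-0.12],
  "hand": [0,0,0,0,0,0,0,0,0,0]
}}

```text
t: 1.1
tcp_pos: [0.4089, 0.1683, 0.2313]
eef_rot: [0.0, 0.071, 0.997, -0.0]
force: [-0.3, 0.2, -1.0]
finger_gap: 0.086
grasp_force: 0.0
```

```bash
cat > g.py <<'E'
import sys; from h import *
from scipy.spatial.transform import Rotation as Ro
t=np.array(list(map(float,sys.argv[1:4]))); o=r.get_obs(); R=Ro.from_quat(np.roll(o['eef_rot'],-1)).as_matrix()
print('t',o['t'],'tcp',o['tcp_pos'].round(4),'F',o['force'].round(1),'gap',round(o['finger_gap'],4),'grip',o['grasp_force'])
print('units',(R.T@(t-o['tcp_pos'])/.05).round(3),'ydir deg off 82.0:',np.degrees(np.arctan2(R[1,1],R[0,1])).round(2)-82.0)
E
python3 g.py 0.4665 0.0905 0.15
```

```text
t 1.1 tcp [0.4089 0.1683 0.2313] F [-0.3  0.2 -1. ] gap 0.086 grip 0.0
units [-1.361 -1.377  1.626] ydir deg off 82.0: -0.12999999999999545
```

{"fn": "arm_command", "kwargs": {
  "translation": [
    [-0.3,-0.3,0],
    [-0.7,-0.7,0.2],
    [-1.1,-1.1,0.5],
    [-1.36,-1.38,0.9],
    [-1.36,-1.38,1.3],
    [-1.36,-1.38,1.6],
    [-1.36,-1.38,1.62],
    [-1.36,-1.38,1.62],
    [-1.36,-1.38,1.62],
    [-1.36,-1.38,1.62]
  ],
  "yaw": [0,0,0,0,0,0,0,0,0,0],
  "hand": [0,0,0,0,0,0,0,0,0,0]
}}

```text
t: 2.1
tcp_pos: [0.4657, 0.0934, 0.1511]
eef_rot: [0.001, 0.07, 0.998, 0.0]
force: [-0.0, 0.8, 0.5]
finger_gap: 0.0855
grasp_force: 0.0
```

```bash
python3 g.py 0.4665 0.0905 0.080; python3 - <<'E'
from h import *
c=save('wrist','w1')
T=np.array(c['tool_from_camera']);K=np.array(c['K'])
from scipy.spatial.transform import Rotation as Ro
o=r.get_obs();R=Ro.from_quat(np.roll(o['eef_rot'],-1)).as_matrix()
def pr(p):
    t=R.T@(np.array(p)-o['tcp_pos']); q=np.linalg.inv(T)@np.r_[t,1]
    return cv2.projectPoints(q[:3].reshape(1,1,3),np.zeros(3),np.zeros(3),K,np.array([c['k1'],0,0,0]))[0].ravel().round(1),q[:3].round(3)
print('knob top expected',pr([.4665,.0905,.111]))
E
```

```text
t 2.1 tcp [0.4657 0.0934 0.1511] F [-0.   0.8  0.5] gap 0.0855 grip 0.0
units [-0.022 -0.055  1.422] ydir deg off 82.0: 0.0
knob top expected (array([315.3, 228.3]), array([-0.004,  0.02 ,  0.2  ]))
```

View pics/w1.png

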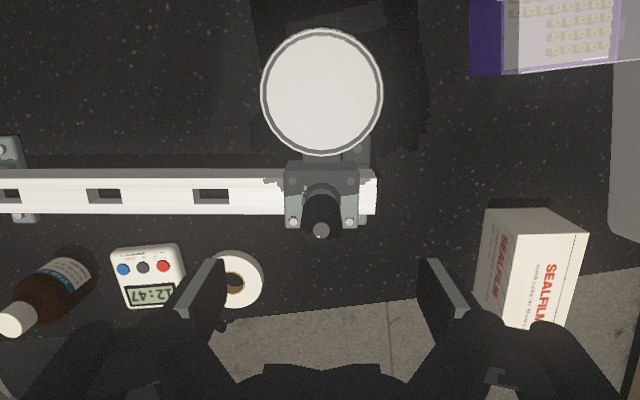

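The wrist view shows the knob top at about (321,228), centred between the fingers, within a few mm of prediction. Descending now; the pin has ±9 mm of play, so the carrier will centre itself.

{"fn": "arm_command", "kwargs": {
  "translation": [
    [0,0,0.3],
    [0,-0.02,0.7],
    [0,-0.02,1.1],
    [0,-0.02,1.38],
    [0,-0.02,1.38],
    [0,-0.02,1.38],
    [0,-0.02,1.38],
    [0,-0.02,1.38],
    [0,-0.02,1.38],
    [0,-0.02,1.38]
  ],
  "yaw": [0,0,0,0,0,0,0,0,0,0],
  "hand": [0,0,0,0,0,80,160,255,255,255]
}}

```text
t: 3.15
tcp_pos: [0.4655, 0.0923, 0.082]
eef_rot: [0.0, 0.07, 0.998, 0.0]
force: [-1.2, -0.2, 6.8]
finger_gap: 0.0244
grasp_force: 58.4
```

```bash
python3 g.py 0.4665 0.0905 0.080
```

```text
t 3.15 tcp [0.4655 0.0923 0.082 ] F [-1.2 -0.2  6.8] gap 0.0244 grip 58.38701784610748
units [-0.024 -0.033  0.04 ] ydir deg off 82.0: -0.010000000000005116
```

{"fn": "arm_command", "kwargs": {
  "translation": [
    [0,0,-0.08],
    [0,0,-0.16],
    [0,0,-0.24],
    [0,0,-0.32],
    [0,0,-0.4],
    [0,0,-0.4],
    [0,0,-0.4],
    [0,0,-0.4],
    [0,0,-0.4],
    [0,0,-0.4]
  ],
  "yaw": [0,0,0,0,0,0,0,0,0,0],
  "hand": [255,255,255,255,255,255,255,255,255,255]
}}

```text
t: 4.15
tcp_pos: [0.4652, 0.0922, 0.1012]
eef_rot: [0.0, 0.07, 0.998, -0.0]
force: [3.0, 1.1, -5.6]
finger_gap: 0.0244
grasp_force: 59.1
```

```bash
python3 g.py 0.4311 -0.1620 0.100; python3 - <<'E'
from h import *
save('side','s1')
a=cv2.imread('pics/s1.png')[150:300,250:400]; cv2.imwrite('pics/s1c.png',cv2.resize(a,None,fx=4,fy=4,interpolation=cv2.INTER_CUBIC))
E
```

```text
t 4.15 tcp [0.4652 0.0922 0.1012] F [ 3.   1.1 -5.6] gap 0.0244 grip 59.10106837749481
units [-0.032 -5.13   0.024] ydir deg off 82.0: -0.010000000000005116
```

View pics/s1c.png

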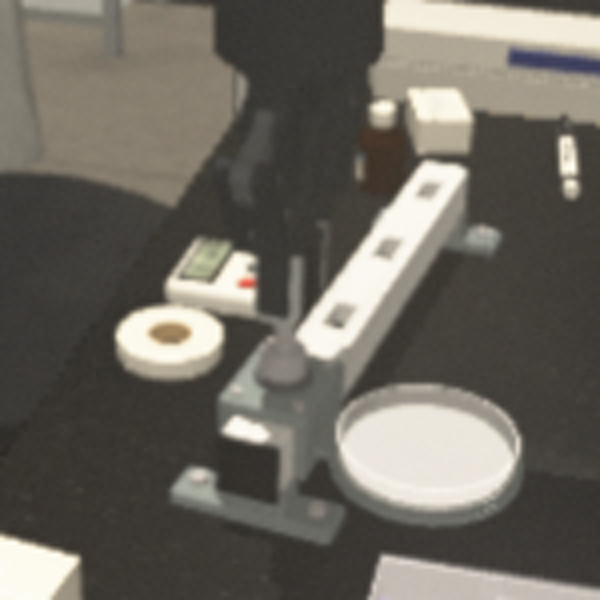

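The side crop shows the knob lifted with bare rod under the fingers. The force of −5.6 N matches the spring. Sliding now.

{"fn": "arm_command", "kwargs": {
  "translation": [
    [0,-0.1,0],
    [0,-0.35,0],
    [0,-0.7,0],
    [0,-1.05,0],
    [0,-1.4,0],
    [0,-1.75,0],
    [0,-2.1,0],
    [0,-2.4,0],
    [0,-2.6,0],
    [0,-2.6,0]
  ],
  "yaw": [0,0,0,0,0,0,0,0,0,0],
  "hand": [255,255,255,255,255,255,255,255,255,255]
}}

```text
t: 5.2
tcp_pos: [0.4468, -0.0376, 0.1013]
eef_rot: [-0.0, 0.071, 0.998, -0.0]
force: [3.9, -1.1, -5.1]
finger_gap: 0.0244
grasp_force: 59.2
```

```bash
python3 g.py 0.4311 -0.1620 0.100
```

```text
t 5.2 tcp [ 0.4468 -0.0376  0.1013] F [ 3.9 -1.1 -5.1] gap 0.0244 grip 59.24808740615845
units [-0.04  -2.507  0.027] ydir deg off 82.0: -0.09000000000000341
```

{"fn": "arm_command", "kwargs": {
  "translation": [
    [-0.01,-0.1,0],
    [-0.02,-0.35,0],
    [-0.03,-0.7,0],
    [-0.03,-1.05,0],
    [-0.03,-1.4,0],
    [-0.03,-1.75,0],
    [-0.03,-2.1,0],
    [-0.03,-2.4,0],
    [-0.03,-2.5,0],
    [-0.03,-2.5,0]
  ],
  "yaw": [0,0,0,0,0,0,0,0,0,0],
  "hand": [255,255,255,255,255,255,255,255,255,255]
}}

```text
t: 6.2
tcp_pos: [0.4297, -0.1606, 0.1007]
eef_rot: [-0.002, 0.07, 0.998, 0.0]
force: [-6.3, 0.6, -6.1]
finger_gap: 0.0244
grasp_force: 59.4
```

```bash
python3 g.py 0.4311 -0.1620 0.080
```

```text
t 6.2 tcp [ 0.4297 -0.1606  0.1007] F [-6.3  0.6 -6.1] gap 0.0244 grip 59.398292899131775
units [-0.034 -0.024  0.414] ydir deg off 82.0: -0.030000000000001137
```

{"fn": "arm_command", "kwargs": {
  "translation": [
    [0.0,-0.02,0.05],
    [0.0,-0.02,0.1],
    [0,-0.02,0.1],
    [0,-0.02,0.1],
    [0,-0.02,0.1],
    [0,-0.02,0.1],
    [0,-0.02,0.1],
    [0,-0.02,0.1],
    [0,-0.02,0.1],
    [0,-0.02,0.1]
  ],
  "yaw": [0,0,0,0,0,0,0,0,0,0],
  "hand": [255,255,255,200,120,0,0,0,0,0]
}}

```text
t: 7.2
tcp_pos: [0.4311, -0.1615, 0.0964]
eef_rot: [0.0, 0.07, 0.998, -0.0]
force: [0.7, 0.7, -0.2]
finger_gap: 0.0853
grasp_force: 0.0
```

{"fn": "arm_command", "kwargs": {
  "translation": [
    [0,0,-0.3],
    [0,0,-0.8],
    [0,0,-1.3],
    [0,0,-1.8],
    [0,0,-2.3],
    [0,0,-2.8],
    [0,0,-3],
    [0,0,-3],
    [0,0,-3],
    [0,0,-3]
  ],
  "yaw": [0,0,0,0,0,0,0,0,0,0],
  "hand": [0,0,0,0,0,0,0,0,0,0]
}}

```text
t: 8.2
tcp_pos: [0.4305, -0.1612, 0.245]
eef_rot: [-0.001, 0.07, 0.998, 0.0]
force: [0.2, -0.4, -0.5]
finger_gap: 0.0854
grasp_force: 0.0
```

```bash
python3 g.py 0.4311 -0.1620 0.080; python3 - <<'E'
from h import *
save('side','s2')
a=cv2.imread('pics/s2.png')[150:300,250:400]; cv2.imwrite('pics/s2c.png',cv2.resize(a,None,fx=4,fy=4,interpolation=cv2.INTER_CUBIC))
c=save('wrist','w2')
E
```

```text
t 8.2 tcp [ 0.4305 -0.1612  0.245 ] F [ 0.2 -0.4 -0.5] gap 0.0854 grip 0.0
units [-0.021 -0.015  3.3  ] ydir deg off 82.0: -0.010000000000005116
```

View pics/s2c.png

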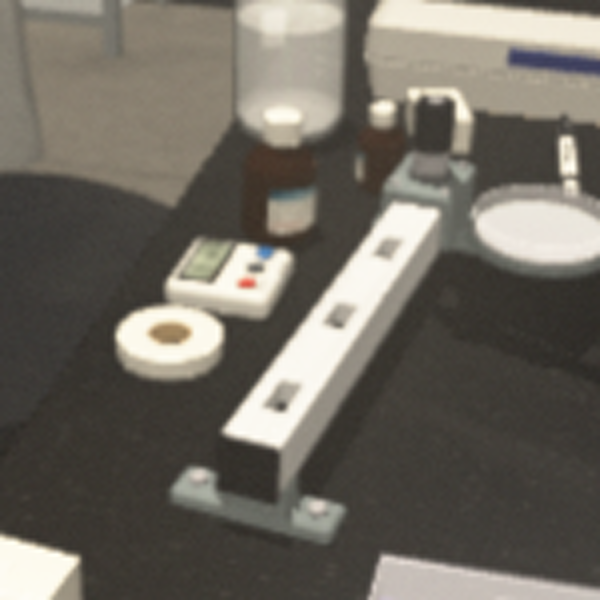

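View pics/w2.png

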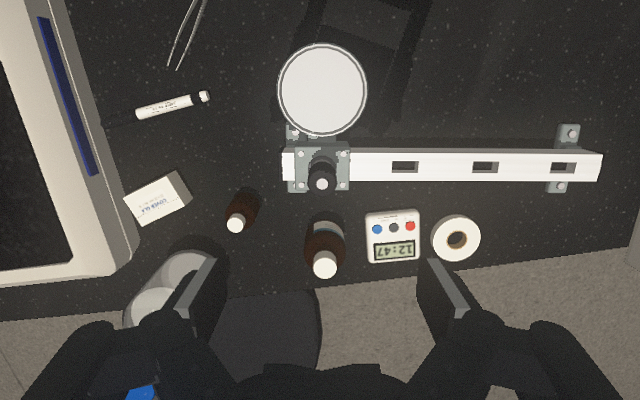

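In the side crop the carrier sits over the last slot with the knob top at about crop (432,97), and the bottle stands undisturbed. I'll check the knob height numerically.

```bash
python3 - <<'E'
from h import *
d=json.load(open('pics/s2.json'))
for n,p in {'home top':(.4311,-.162,.111),'up12 top':(.4311,-.162,.123),'home bottom':(.4311,-.162,.079),'up12 bottom':(.4311,-.162,.091),'plate':(.4311,-.162,.0595)}.items():
    q=cv2.projectPoints(np.array([[p]],float),np.array(d['rvec']),np.array(d['tvec']),np.array(d['K']),np.array([d['k1'],0,0,0]))[0].ravel()
    print(n,((q-[250,150])*4).round(0))
E
```

```text
home top [436.  97.]
up12 top [437.  79.]
home bottom [432. 144.]
up12 bottom [433. 127.]
plate [430. 173.]
```

The seen knob top (row 97) matches the pin being home (97), not resting on the rail (79). Handing in.

```bash
python3 -c "
from bench import r
print(r.close_job())"
```

```text
the job is handed in; nothing more can be done
None
```

The carrier is in the last slot, opposite the larger dropper bottle, with the pin home by the camera check; the bottle looks undisturbed. I handed the job in after about 8 s of the 32 s, and no verdict was returned.

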